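# Bread knife out of a half-opening knife drawer

### The arm

A 6-joint arm with a two-finger parallel gripper is mounted at the origin on a cart in front of the work surface, level with it; the furniture and walls round the work are solid. World frame = base frame: x ahead of the robot, y to its left, z up, the work surface at z = 0. Lengths are in mm, angles in rad, forces in N, time in s.
With the tool pointing down it reaches from about 300 to 875 mm from the base axis. Payload 6.4 kg.
Tool frame: the origin (TCP) lies at the very end of the fingers, on their centre line; the grasp point (between the pads) lies arm.tcp_to_grasp behind it (arm.tcp_to_grasp is the distance from the TCP to the grasp point, in mm); z points along the fingers, y is the line along which they close (so a half turn about z gives the same grasp; the last joint's range is limited). The gripper opens to 88 mm and grips with 3 to 60 N. Pads are 18 mm wide; open, the fingers measure 123 mm over their backs; the gripper's body (75 mm by 187 mm) begins 45 mm behind the grasp point.
Start: joints at [-1.35, 0.181, 1.607, -0, 1.354, -0.206], TCP at [238.044, -523.427, 238.714] pointing down, gripper open.
Joint ranges: [-2.99, 2.99], [-0.89, 2.07], [0.3, 2.58], [-1.14, 4.28], [0, 2.63], [-3.12, 3.12]. Speed limits (rad/s): [2.57, 2.57, 3.01, 3.14, 3.14, 3.14].

### API

Orientations are given as a rotation vector (axis times angle).
In Python, from bench import arm, viewer gives the robot as it stands (arm), with the cameras (viewer).
- The arm moves only by the tool pendant, called after "Emit:" in YAML: its name, and indented under it one key for each argument. Schema: {"type":"object","properties":{"offsets":{"type":"array","items":{"type":"object","properties":{"jaw":{"type":"number"},"trans":{"type":"array","items":{"type":"number"},"minItems":3,"maxItems":3},"rot":{"type":"array","items":{"type":"number"},"minItems":3,"maxItems":3}},"additionalProperties":false,"required":["jaw"]},"minItems":1,"maxItems":20},"squeeze":{"type":"number"},"only":{"type":"string"},"quiet":{"type":"boolean"},"lines":{"type":"string"}},"required":["offsets"],"additionalProperties":false}. offsets is a list of rows, 1 to 20 of them, each an object with the fields jaw (the finger opening in mm), trans (a list: dx, dy, dz in normalised numbers (1 is 1000 mm)), rot (a list: a rotation vector rx, ry, rz in shares of pi/2 rad (1.0 is pi/2 rad)); a field left out counts as zero (the opening has to be given); each row is the pose to reach, as a shift and turn from the pose commanded when the call began, along the tool's axes at that moment; what a row does not reach only later rows make up. A row lasts 1/8 s, in which the tool goes at most 62.5 mm and 0.188 rad, less where a joint would pass 70% of its speed; a pose out of reach is approached as far as the arm can. The fingers move at their own pace and stop on an object; squeeze is the grip in N (left out, the last holds). Time passes only in rows, so rows that do not move let the fingers close. The tool returns the time, the measured TCP pose, the force, the opening and the grip force at its end. only (a regular expression) keeps the lines of the reply that match it, lines (a string "A,B") keeps lines A to B, and quiet returns only ok. No shift or turn number may pass 1 either way. Input that does not fit is refused with a message, and nothing moves.
- arm.state(): the state, without advancing time (a new reading comes with each control period).
- viewer.capture(name): name is "scene" or "top"; returns a dict with "frame" (400x640x3 uint8, blue, green, red), "fx", "fy", "cx", "cy" (pixels), "dist_coeffs" ([k1, k2, p1, p2, k3] as OpenCV has them; the pictures are not rectified), "extrinsics" (4x4, takes a point from camera to world coordinates). Camera axes: x right, y up, looking along -z (the intrinsics and any distortion apply to the point x, -y, -z); pixel columns grow to the right and rows downward; lengths in mm; the calibration is good to about 2 mm. A picture is of the moment at which its call begins. There is no depth.
- arm.finish_job(): hands the job in; it is judged then, once.
The state is a dict: "time": time; "joints": joint angles; "qvel": joint speeds; "effort": joint torques, N m; "tool_pos": TCP position; "eef_rot": TCP orientation; "ft_force": force on the tool from outside, world axes, zero at the start; "torque": the same for the moment, N m; "grip_width": finger opening in mm; "gripper_force": force on a finger pad.
Only numpy, scipy, OpenCV 4.12 (cv2) and the standard library are available. Lean on these libraries where they do the work, as an engineer would, in place of code of your own. Each camera call takes 0.05 s, during which the arm holds its last target. There are 200 camera calls.

### The job

Pull the knife drawer of the low wooden chest out to its stop and lift the long bread knife up out of its slot; it is longer than the gap, so tilt its handle end up and draw it out slantwise between the drawer front and the chest. Finish while holding the bread knife roughly level, still in the air and touching nothing else, with all of it out in front of the chest and at least 5 cm higher than the chest's top. Leave the two shorter knives in their slots, and do not shift or upset the mug and the jars on the worktop.

Things in the scene. Friction and masses are not known exactly. Their poses are not given: they have to be found in the camera images.
- knife_chest: low wooden chest fixed on the worktop, 345 deep x 254 wide x 120 high mm. Origin: centre of its underside; x points from its open front to its back: the front face is the plane x = -0.1725 and the drawer slides out towards -x; z up. Underside of its top board at z = 0.106. A timer and a salt shaker (fixed, up to 90 high) stand on its top, 255 or more behind the front face
- drawer (a joint): how far the drawer is pulled out, m: 0 closed, 0.18 at its stop; starts about 50 mm ajar. Slides with about 1.5 N of friction and stays where it is left. At the stop, the gap between the drawer front and the chest's front face is 180 mm long and 204 wide
- drawer_handle (a point): centre of the drawer's level bar handle: 10 mm round, 110 long across the drawer front, 35 in front of its face (30 mm free behind the bar), 78 above the worktop; moves with the drawer. The drawer front is 18 thick, as wide as the chest, its top edge 98 above the worktop
- drawer_floor (a point): point on the drawer's inner floor (17 mm above the worktop), in the middle of the drawer front's inner face; axes like the chest's; moves with the drawer. Inside, the drawer is 325 long and 204 wide, side walls up to 72 above the worktop. A cross bar, 29 above the worktop, 35 to 50 behind this point, carries the ends of the knife handles
- slot_block (a point): centre of the top of the wooden slotted block in the drawer, 47 mm above the worktop, 165 behind drawer_floor; axes like the chest's; moves with the drawer. The block is 70 long and as wide as the drawer, with three slots along x, 7 wide and 24 deep, at y = -60, 0 and +60. A knife stands in each, edge down, handle towards the drawer front
- bread_knife: the longest knife, 300 mm, about 0.16 kg, in any of the slots; the only one whose blade runs on in under the chest's top when the drawer is open. Black handle 115 long, 18 thick, 28 high. Origin: in mid-handle height, 83 from the butt, about 30 behind the centre of mass; x to the tip, z to the spine, handle sides face y. In the slot its z is up and the origin 43 above the worktop
- bread_knife_tip (a point): tip of the bread knife, 217 mm from its origin along its x. The straight steel blade is 185 long, 30 deep, 4 thick, its edge toothed and 20 below the origin, its spine 10 above; it curves up to the spine at the tip
- bread_knife_butt (a point): butt end of the bread knife's handle, 83 mm behind its origin along its x; in the slot 6 to 18 mm from the drawer front
- kitchen_knife: a short knife, 158 mm long, black handle 90 long, 18 thick, pointed plain blade; origin and axes as for the bread knife (83 from the butt)
- paring_knife: the shortest knife, 150 mm long, black handle 84 long, 18 thick, pointed plain blade; origin and axes as for the bread knife (83 from the butt)
- mug_1: white mug with a handle, 78 wide, 97 high; a bystander, loose. Origin: centre of its foot
- jam_jar: jam jar with a white lid, 65 wide, 94 high; a bystander, loose. Origin: centre of its foot
- honey_jar: jar with a red lid, 60 wide, 86 high; a bystander, loose. Origin: centre of its foot

How it is judged:
By the outcome, as a careful person would: the job done as asked, in the order asked, and still so for the second after the job is handed in, while the arm keeps its last pose, push and grip.
It also fails if it takes over 50 s, if anything falls off the work surface, if the arm or the gripper's body presses on something with over 40 N, if the wrist force passes 120 N, or if a joint passes its speed limit or range.

## Working session

There is one attempt and no reset: what is moved stays moved. The work goes in short steps, Python scripts to look and compute and a tool call to move; the robot and the scene stay as the last step left them, time stands still between calls to the robot, and variables do not carry over. Pictures are saved under pics/ and viewed, at most 10 in all, crops included, and the job is handed in when it is done.

```bash
ls; mkdir -p pics; python3 - <<'E'
from bench import arm, viewer
import cv2
s=arm.state();print(s['tool_pos'],s['eef_rot'],s['time'],arm.tcp_to_grasp)
for n in("scene","top"):
    c=viewer.capture(n);cv2.imwrite(f"pics/{n}0.png",c["frame"]);print(n,c["fx"],c["fy"],c["cx"],c["cy"],c["dist_coeffs"]);print(c["extrinsics"])
E
```

```text
bench.py
pics
[ 237.91075132 -522.90453159  237.83810606] [-3.06870620e+00 -6.64900403e-01  7.65195636e-06] 0.0 18.700000000000003
scene 453.67297753828296 453.67297753828296 318.7549889582196 201.29182980136648 [-0.12767968  0.          0.          0.          0.        ]
[[-8.08540785e-01  4.08036405e-01 -4.23990674e-01 -4.17355053e+01]
 [-5.88211355e-01 -5.80531168e-01  5.63019506e-01  8.82228097e+02]
 [-1.64073457e-02  7.04620362e-01  7.09394773e-01  1.08937873e+03]
 [ 0.00000000e+00  0.00000000e+00  0.00000000e+00  1.00000000e+00]]
top 404.33989313497233 404.33989313497233 316.9519479510029 198.7154690494503 [-0.04669657  0.          0.          0.          0.        ]
[[-3.38579297e-03  9.86350799e-01 -1.64622715e-01  3.92131942e+02]
 [-9.99939003e-01 -5.07014046e-03 -9.81244081e-03  9.79626536e+01]
 [-1.05131691e-02  1.64579451e-01  9.86307801e-01  1.19466848e+03]
 [ 0.00000000e+00  0.00000000e+00  0.00000000e+00  1.00000000e+00]]
```

View pics/scene0.png

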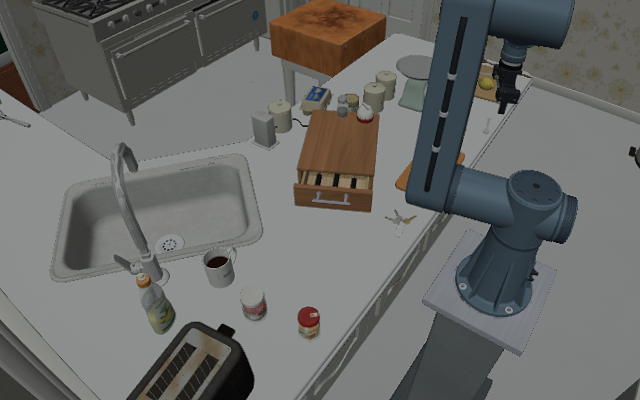

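View pics/top0.png

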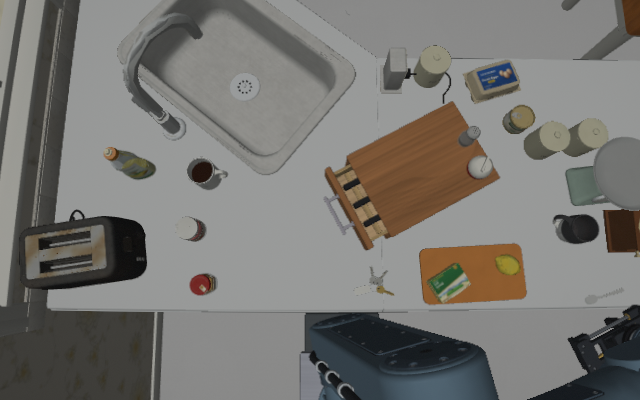

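The scene view shows the chest at about (340,155), with the drawer ajar and its front facing the camera. The top view shows the chest top with corners near (455,102), (498,181), (386,237) and (347,158), and the handle bar near (340,217). I'll enlarge both.

```bash
python3 - <<'E'
import cv2,numpy as np
t=cv2.imread("pics/top0.png")[90:265,310:510];s=cv2.imread("pics/scene0.png")[100:220,285:395]
t=cv2.resize(t,None,fx=4,fy=4,interpolation=cv2.INTER_CUBIC)[:600]
cv2.imwrite("pics/tc.png",t[:600,:800])
cv2.imwrite("pics/sc.png",cv2.resize(s,None,fx=5,fy=5,interpolation=cv2.INTER_CUBIC))
E
cat > h.py <<'E'
import numpy as np,cv2
from bench import arm, viewer
from scipy.spatial.transform import Rotation as R
def ray(c,uv):
    K=np.array([[c["fx"],0,c["cx"]],[0,c["fy"],c["cy"]],[0,0,1]])
    p=cv2.undistortPoints(np.float64(uv).reshape(-1,1,2),K,np.float64(c["dist_coeffs"]))[:,0]
    d=np.c_[p[:,0],-p[:,1],-np.ones(len(p))]
    E=np.array(c["extrinsics"]);return E[:3,3],d@E[:3,:3].T
def onz(c,uv,z):
    o,d=ray(c,uv);return o+d*((z-o[2])/d[:,2])[:,None]
def proj(c,P):
    K=np.array([[c["fx"],0,c["cx"]],[0,c["fy"],c["cy"]],[0,0,1]])
    E=np.array(c["extrinsics"]);q=(np.atleast_2d(P)-E[:3,3])@E[:3,:3]*[1,-1,-1]
    return cv2.projectPoints(q,np.zeros(3),np.zeros(3),K,np.float64(c["dist_coeffs"]))[0][:,0]
E
```

```text
(no output)
```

View pics/tc.png

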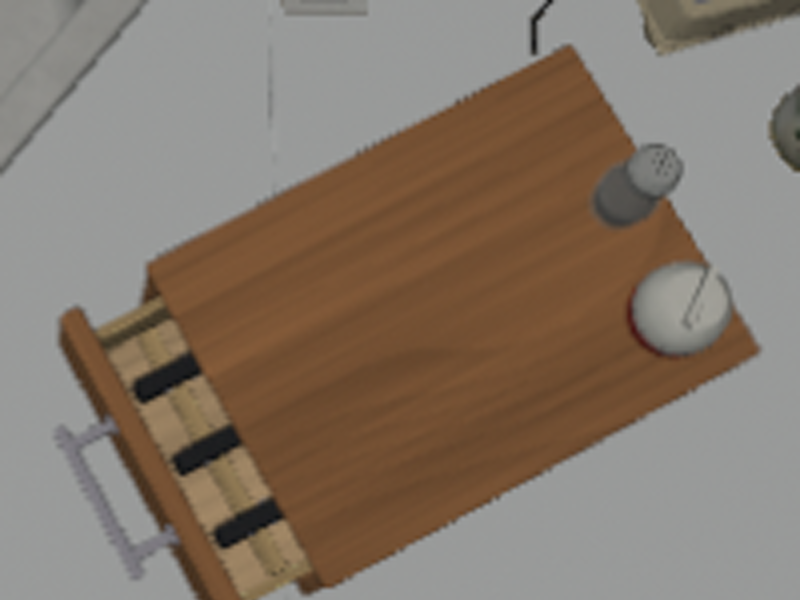

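View pics/sc.png

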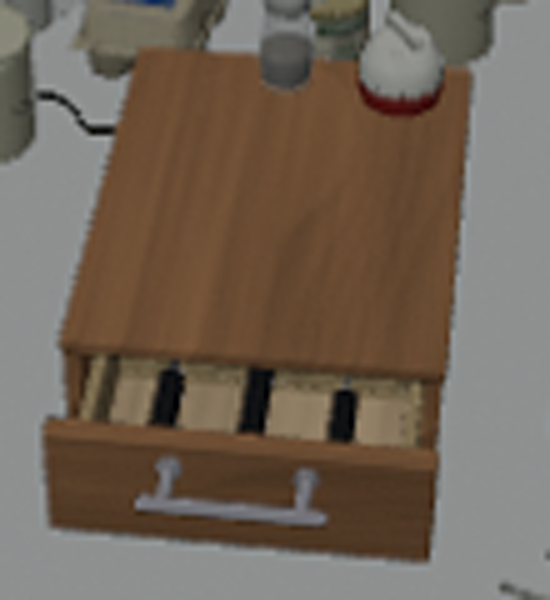

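The crops show the chest-top corners, the handle bar ends (top crop (63,433) and (137,573); scene crop (140,503) and (323,518)) and three black handles. Now I'll compute the pose.

```bash
python3 - <<'E'
from h import *
T=viewer.capture("top");S=viewer.capture("scene")
t=lambda a:(np.array(a)+.5)/4-.5+[310,90]
s=lambda a:(np.array(a)+.5)/5-.5+[285,100]
ct=onz(T,t([(150,265),(570,45),(760,350),(325,587)]),120)
cs=onz(S,s([(62,347),(137,50),(470,70),(443,378)]),120)
print(ct.round(0),cs.round(0))
for c in(ct,cs):
    n=np.linalg.norm
    ax=(c[1]+c[2]-c[0]-c[3]);ax2=c[0]+c[1]-c[2]-c[3]
    print("cen",c.mean(0),"yaw",np.arctan2(ax[1],ax[0]),np.arctan2(-ax2[0],ax2[1]),"sizes",n(c[1]-c[0]),n(c[2]-c[3]),n(c[0]-c[3]),n(c[1]-c[2]))
print("handle",onz(T,t([(63,433),(137,573)]),78),onz(S,s([(140,503),(323,518)]),78))
f=arm.state();print(f['joints'])
print(onz(T,[(203,172),(190,229),(202,284)],95))
E
```

```text
[[ 690.   25.  120.]
 [ 849. -274.  120.]
 [ 629. -391.  120.]
 [ 469.  -87.  120.]] [[ 682.   34.  120.]
 [ 847. -269.  120.]
 [ 627. -391.  120.]
 [ 464.  -82.  120.]]
cen [ 659.39090863 -181.54296687  120.        ] yaw -1.0843681475777325 -1.091151055586458 sizes 338.87826878380025 342.9996952213118 248.0885916404636 249.79785349663575
cen [ 655.16721353 -176.92087902  120.        ] yaw -1.0799121783177348 -1.0744193903949817 sizes 344.87549510824493 348.48223126462426 246.9449492461571 251.85984930034795
handle [[580.77787199  85.47453879  78.        ]
 [482.52457628  35.06702034  78.        ]] [[581.46965816  86.77007823  78.        ]
 [479.90393001  31.58579416  78.        ]]
[-1.35034448e+00  1.81289431e-01  1.60760684e+00 -6.36229723e-06
  1.35378357e+00 -2.06266019e-01]
[[653.37091384 428.62317267  95.        ]
 [493.16339132 457.78598656  95.        ]
 [344.94481202 418.56791267  95.        ]]
```

```bash
cat >> h.py <<'E'
yaw=-1.083
d=np.array([np.cos(yaw),np.sin(yaw),0]);e=np.array([-d[1],d[0],0]);Z=np.array([0,0,1.])
Ch=np.array([657,-179,0.])   # chest origin
def W(x,y,z): return Ch+d*x+e*y+Z*z
def delta(p,Rm):
    s=arm.state();R0=R.from_rotvec(s["eef_rot"])
    return R0.inv().apply(np.array(p)-s["tool_pos"]).round(1),(R0.inv()*R.from_matrix(Rm)).as_rotvec().round(4)
DOWN=np.c_[e,d,-Z]
E
python3 - <<'E'
from h import *
H=np.array([531.2,59.7,0])
print((H-Ch)@d,(H-Ch)@e)
for z in(190,63):print(delta(H-d*1+Z*z,DOWN))
E
```

```text
-269.81988990170424 0.7463333251266928
(array([ 508.1, -410.1,   48.7]), array([-0.0011, -0.0002, -0.0611]))
(array([ 508.1, -410. ,  175.7]), array([-0.0011, -0.0002, -0.0611]))
```

Careful with the scale: shifts go in shares of 1000 mm and turns go in shares of pi/2 rad. That gives: 508 mm is 0.508, -410 mm is -0.41, -0.06 rad is -0.0382.

Emit:
pendant:
  offsets:
    - {"jaw": 24, "trans": [0.125, -0.1, 0], "rot": [0, 0, -0.0382]}
    - {"jaw": 24, "trans": [0.25, -0.2, 0], "rot": [0, 0, -0.0382]}
    - {"jaw": 24, "trans": [0.38, -0.31, 0], "rot": [0, 0, -0.0382]}
    - {"jaw": 24, "trans": [0.508, -0.41, 0.04], "rot": [0, 0, -0.0382]}
    - {"jaw": 24, "trans": [0.508, -0.41, 0.048], "rot": [0, 0, -0.0382]}
    - {"jaw": 24, "trans": [0.508, -0.41, 0.048], "rot": [0, 0, -0.0382]}
    - {"jaw": 24, "trans": [0.508, -0.41, 0.048], "rot": [0, 0, -0.0382]}
    - {"jaw": 24, "trans": [0.508, -0.41, 0.048], "rot": [0, 0, -0.0382]}
    - {"jaw": 24, "trans": [0.508, -0.41, 0.048], "rot": [0, 0, -0.0382]}
    - {"jaw": 24, "trans": [0.508, -0.41, 0.048], "rot": [0, 0, -0.0382]}
    - {"jaw": 24, "trans": [0.508, -0.41, 0.048], "rot": [0, 0, -0.0382]}
    - {"jaw": 24, "trans": [0.508, -0.41, 0.048], "rot": [0, 0, -0.0382]}
    - {"jaw": 24, "trans": [0.508, -0.41, 0.048], "rot": [0, 0, -0.0382]}
  squeeze: 20

```text
time: 1.82
tool_pos: [530.4, 59.6, 190.6]
eef_rot: [3.049, 0.757, -0.001]
ft_force: [-0.5, -0.3, 0.2]
grip_width: 24.2
gripper_force: 0.0
```

```bash
python3 - <<'E'
from h import *
print(delta(np.array([531.2,59.7,63])-d*1,DOWN),arm.state()['joints'])
E
```

```text
(array([  0.9,  -0.7, 127.6]), array([ 0.    ,  0.0007, -0.0008])) [-1.10400942e-01  1.38559946e-01  1.75735725e+00 -4.37826384e-04
  1.24625384e+00  9.73578297e-01]
```

To row units: 128 mm is 0.128, 110 mm is 0.11.

Emit:
pendant:
  offsets:
    - {"jaw": 24, "trans": [0.0005, -0.0007, 0.05]}
    - {"jaw": 24, "trans": [0.0005, -0.0007, 0.09]}
    - {"jaw": 24, "trans": [0.0005, -0.0007, 0.11]}
    - {"jaw": 24, "trans": [0.0005, -0.0007, 0.128]}
    - {"jaw": 24, "trans": [0.0005, -0.0007, 0.128]}
    - {"jaw": 8, "trans": [0.0005, -0.0007, 0.128]}
    - {"jaw": 8, "trans": [0.0005, -0.0007, 0.128]}
    - {"jaw": 8, "trans": [0.0005, -0.0007, 0.128]}
  squeeze: 20

```text
time: 2.82
tool_pos: [531.9, 60.7, 63.9]
eef_rot: [3.048, 0.757, 0.003]
ft_force: [-0.1, -2.1, 3.8]
grip_width: 8.9
gripper_force: 20.0
```

To row units: -129 mm is -0.129, -125 mm is -0.125.

Emit:
pendant:
  offsets:
    - {"jaw": 8, "trans": [0, -0.02, 0]}
    - {"jaw": 8, "trans": [0, -0.045, 0]}
    - {"jaw": 8, "trans": [0, -0.07, 0]}
    - {"jaw": 8, "trans": [0, -0.095, 0]}
    - {"jaw": 8, "trans": [0, -0.115, 0]}
    - {"jaw": 8, "trans": [0, -0.125, 0]}
    - {"jaw": 8, "trans": [0, -0.129, 0]}
    - {"jaw": 8, "trans": [0, -0.129, 0]}

```text
time: 3.82
tool_pos: [471.1, 175.8, 63.8]
eef_rot: [3.048, 0.759, 0.003]
ft_force: [-0.7, 0.9, 6.2]
grip_width: 8.9
gripper_force: 20.0
```

```bash
python3 - <<'E'
from h import *
s=arm.state();print((s['tool_pos']-Ch)@d+225.5,(s['tool_pos']-Ch)@e)
E
```

```text
-175.03297669821296 2.0531507715903534
```

To row units: -8 mm is -0.008, -6 mm is -0.006.

Emit:
pendant:
  offsets:
    - {"jaw": 8, "trans": [0, -0.002, 0]}
    - {"jaw": 8, "trans": [0, -0.004, 0]}
    - {"jaw": 8, "trans": [0, -0.006, 0]}
    - {"jaw": 8, "trans": [0, -0.008, 0]}
    - {"jaw": 8, "trans": [0, -0.008, 0]}

```text
time: 4.45
tool_pos: [471.1, 176.1, 63.9]
eef_rot: [3.037, 0.756, 0.008]
ft_force: [13.8, -33.7, -3.1]
grip_width: 9.0
gripper_force: 20.0
```

```bash
python3 - <<'E'
from h import *
s=arm.state();print((s['tool_pos']-Ch)@d+225.5,(s['tool_pos']-Ch)@e)
E
```

```text
-175.3174548917121 2.213564757340947
```

To row units: -200 mm is -0.2, -190 mm is -0.19.

Emit:
pendant:
  offsets:
    - {"jaw": 8, "trans": [0, 0.007, 0]}
    - {"jaw": 22, "trans": [0, 0.007, 0]}
    - {"jaw": 22, "trans": [0, 0.007, 0]}
    - {"jaw": 22, "trans": [0, 0.007, -0.04]}
    - {"jaw": 22, "trans": [0, 0.007, -0.09]}
    - {"jaw": 40, "trans": [0, -0.08, -0.14]}
    - {"jaw": 80, "trans": [-0.1, -0.15, -0.19]}
    - {"jaw": 80, "trans": [-0.2, -0.15, -0.19]}
    - {"jaw": 80, "trans": [-0.2, -0.15, -0.19]}
    - {"jaw": 80, "trans": [-0.2, -0.15, -0.19]}

```text
time: 5.7
tool_pos: [217.2, 221.0, 252.6]
eef_rot: [-3.048, -0.759, 0.001]
ft_force: [0.2, 0.6, 0.9]
grip_width: 69.9
gripper_force: 0.0
```

```bash
python3 - <<'E'
from h import *
import cv2
for n,P in(("top",(0,0)),("scene",(0,0))):
    c=viewer.capture(n);u=proj(c,np.array([W(-240,0,60)]))[0].astype(int);print(n,u)
    x,y=u-[90,70];x=max(x,0)
    f=c["frame"];cv2.imwrite(f"pics/{n}1full.png",f)
    cv2.imwrite(f"pics/{n}1.png",cv2.resize(f[y:y+145,x:x+195],None,fx=4,fy=4,interpolation=cv2.INTER_CUBIC));print(x,y)
E
```

```text
top [343 211]
253 141
scene [331 199]
241 129
```

View pics/top1.png

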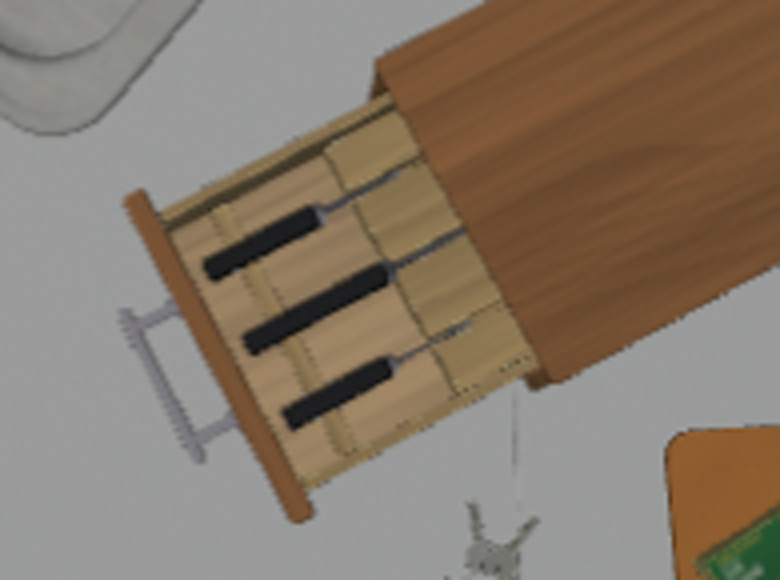

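View pics/scene1.png

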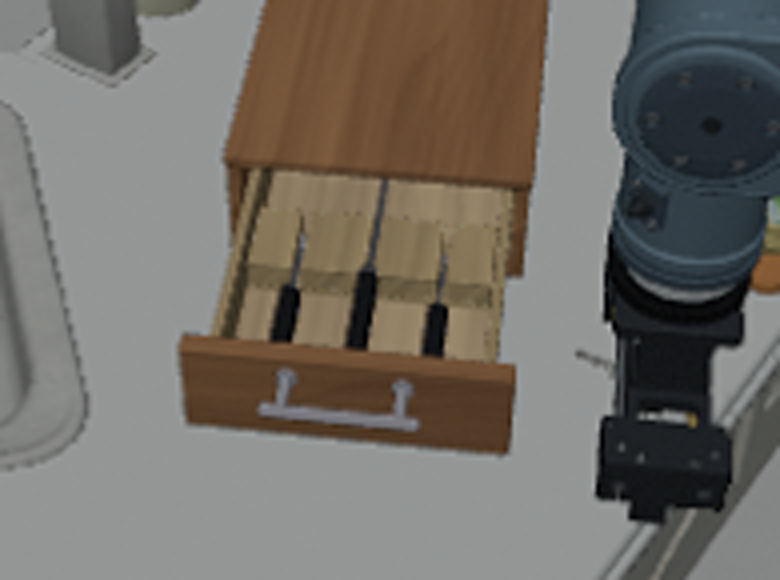

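The bread knife is in the middle slot: its long handle runs from (250,343) to (388,272) in the top crop, and the blade goes in under the chest top. Measuring it with a mask.

```bash
python3 - <<'E'
from h import *
T=viewer.capture("top");S=viewer.capture("scene")
def blob(c,seed,n):
    f=c["frame"];m=(f.max(2)<70).astype(np.uint8)
    k,l,st,cen=cv2.connectedComponentsWithStats(m,connectivity=4)
    i=l[seed[1],seed[0]];ys,xs=np.where(l==i);P=np.c_[xs,ys].astype(np.float32)
    print(n,i,len(P),cen[i]);return P,cen[i]
t=lambda a:(np.array(a)+.5)/4-.5+[253,141]
s=lambda a:(np.array(a)+.5)/4-.5+[241,129]
P,c=blob(T,(333,218),"top");w=onz(T,P,57);m=w.mean(0);
x=(w-Ch)@d;y=(w-Ch)@e;print("top handle x range",np.percentile(x,[1,99]),"y",np.percentile(y,[2,98]),"mean",x.mean(),y.mean(),"slope",np.polyfit(x,y,1)[0])
a,b=onz(T,t([(250,343),(388,272)]),57);print([( (q-Ch)@d,(q-Ch)@e) for q in(a,b)])
for nm,q in(("handlebarT",onz(T,t([(127,313),(200,458)]),78)),("frontT outer",onz(T,t([(125,197),(288,520)]),98)),("frontT inner",onz(T,t([(145,190),(312,515)]),98)),("chestT",onz(T,t([(378,62),(545,385)]),120)),
 ("handlebarS",onz(S,s([(262,410),(415,426)]),78)),("frontS inner",onz(S,s([(182,335),(515,367)]),98)),("frontS outer",onz(S,s([(182,353),(513,383)]),98)),("chestS",onz(S,s([(226,160),(532,187)]),120)),("kn end S",onz(S,s([(366,270)]),57))):
    print(nm,[(round((p-Ch)@d,1),round((p-Ch)@e,1)) for p in q])
E
```

```text
top 172 244 [332.33196721 217.44672131]
top handle x range [-333.53503078 -216.42183543] y [-7.21242924  8.9443083 ] mean -276.7320969366982 0.8844208354008555 slope -0.0008674417501394915
[(np.float64(-331.656992206875), np.float64(1.553733154076574)), (np.float64(-221.5192506519428), np.float64(-0.18694598086504205))]
handlebarT [(np.float64(-397.9), np.float64(58.4)), (np.float64(-399.8), np.float64(-53.9))]
frontT outer [(np.float64(-361.5), np.float64(127.7)), (np.float64(-366.5), np.float64(-119.0))]
frontT inner [(np.float64(-347.0), np.float64(125.5)), (np.float64(-350.8), np.float64(-123.6))]
chestT [(np.float64(-165.4), np.float64(124.6)), (np.float64(-174.5), np.float64(-121.5))]
handlebarS [(np.float64(-400.2), np.float64(57.5)), (np.float64(-401.3), np.float64(-56.1))]
frontS inner [(np.float64(-351.1), np.float64(125.8)), (np.float64(-352.2), np.float64(-124.8))]
frontS outer [(np.float64(-369.2), np.float64(122.3)), (np.float64(-368.3), np.float64(-124.4))]
chestS [(np.float64(-174.3), np.float64(122.2)), (np.float64(-176.5), np.float64(-126.0))]
kn end S [(np.float64(-223.2), np.float64(1.5))]
```

```bash
cat >> h.py <<'E'
K=np.c_[-d,e,-Z]
E
python3 - <<'E'
from h import *
print(delta(W(-247,1,160),K))
E
```

```text
(array([199.2, 312. ,  93.7]), array([ 0.0023, -0.0021, -1.5699]))
```

To row units: 312 mm is 0.312, 250 mm is 0.25, -1.57 rad is -0.9995.

Emit:
pendant:
  offsets:
    - {"jaw": 44, "trans": [0.04, 0.06, 0], "rot": [0, 0, -0.1146]}
    - {"jaw": 44, "trans": [0.08, 0.12, 0], "rot": [0, 0, -0.2292]}
    - {"jaw": 44, "trans": [0.12, 0.18, 0], "rot": [0, 0, -0.3438]}
    - {"jaw": 44, "trans": [0.16, 0.25, 0], "rot": [0, 0, -0.4584]}
    - {"jaw": 44, "trans": [0.199, 0.312, 0], "rot": [0, 0, -0.573]}
    - {"jaw": 44, "trans": [0.199, 0.312, 0], "rot": [0, 0, -0.6875]}
    - {"jaw": 44, "trans": [0.199, 0.312, 0], "rot": [0, 0, -0.8021]}
    - {"jaw": 44, "trans": [0.199, 0.312, 0], "rot": [0, 0, -0.9167]}
    - {"jaw": 44, "trans": [0.199, 0.312, 0.05], "rot": [0, 0, -0.9995]}
    - {"jaw": 44, "trans": [0.199, 0.312, 0.093], "rot": [0, 0, -0.9995]}
    - {"jaw": 44, "trans": [0.199, 0.312, 0.093], "rot": [0, 0, -0.9995]}
    - {"jaw": 44, "trans": [0.199, 0.312, 0.093], "rot": [0, 0, -0.9995]}
  squeeze: 50

```text
time: 7.4
tool_pos: [542.7, 38.0, 160.2]
eef_rot: [1.622, 2.69, 0.0]
ft_force: [-0.0, -0.2, 1.0]
grip_width: 43.9
gripper_force: 0.0
```

```bash
python3 - <<'E'
from h import *
print(delta(W(-247,1,27),K),arm.state()['joints'])
E
```

```text
(array([  1.7,   0.2, 133.2]), array([ 0.0002,  0.0001, -0.0022])) [-1.48326795e-01  1.96879429e-01  1.75668514e+00  1.78455656e-05
  1.18781141e+00 -6.33889152e-01]
```

To row units: 133 mm is 0.133, 125 mm is 0.125.

Emit:
pendant:
  offsets:
    - {"jaw": 44, "trans": [0.0017, 0, 0.04]}
    - {"jaw": 44, "trans": [0.0017, 0, 0.08]}
    - {"jaw": 44, "trans": [0.0017, 0, 0.11]}
    - {"jaw": 44, "trans": [0.0017, 0, 0.125]}
    - {"jaw": 44, "trans": [0.0017, 0, 0.133]}
    - {"jaw": 44, "trans": [0.0017, 0, 0.133]}
    - {"jaw": 16, "trans": [0.0017, 0, 0.133]}
    - {"jaw": 16, "trans": [0.0017, 0, 0.133]}
    - {"jaw": 16, "trans": [0.0017, 0, 0.133]}
    - {"jaw": 16, "trans": [0.0017, 0, 0.133]}
  squeeze: 50

```text
time: 8.65
tool_pos: [541.8, 40.0, 27.4]
eef_rot: [1.621, 2.689, 0.002]
ft_force: [1.8, 2.5, 2.5]
grip_width: 17.5
gripper_force: 50.0
```

To row units: -30 mm is -0.03, -27 mm is -0.027.

Emit:
pendant:
  offsets:
    - {"jaw": 16, "trans": [0, 0, -0.005]}
    - {"jaw": 16, "trans": [0, 0, -0.012]}
    - {"jaw": 16, "trans": [0, 0, -0.02]}
    - {"jaw": 16, "trans": [0, 0, -0.027]}
    - {"jaw": 16, "trans": [0, 0, -0.03]}
    - {"jaw": 16, "trans": [0, 0, -0.03]}
    - {"jaw": 16, "trans": [0, 0, -0.03]}

```text
time: 9.52
tool_pos: [540.4, 39.8, 56.3]
eef_rot: [-1.621, -2.69, 0.001]
ft_force: [-0.2, -0.5, -1.2]
grip_width: 17.4
gripper_force: 50.0
```

```bash
python3 - <<'E'
from h import *
import cv2
s=arm.state();g=s['tool_pos']+Z*arm.tcp_to_grasp;print((g-Ch)@d,(g-Ch)@e,g[2])
c=viewer.capture("scene");cv2.imwrite("pics/s2.png",cv2.resize(c["frame"][110:260,235:435],None,fx=4,fy=4,interpolation=cv2.INTER_CUBIC))
# plan: rotate about pivot by th (handle up), pivot in chest frame
for th,pull in((.1,0),(.2,0),(.32,0),(.32,50),(.34,100),(.36,150)):
    G=np.array([(g-Ch)@d,g[2]]);P=np.array([-160,75.]);v=G-P
    c_,s_=np.cos(th),np.sin(th);rot=lambda q:np.array([q[0]*c_+q[1]*s_,-q[0]*s_+q[1]*c_])
    G2=P+rot(v)+pull*np.array([-c_,s_])
    tcp=G2+rot(np.array([0,-arm.tcp_to_grasp]))
    Rm=R.from_rotvec(e*th).as_matrix()@K
    o=G2+rot(np.array([-4,-3]))
    print(th,pull,G2.round(),"edge@+100..tip",(o+rot(np.array([180,-20]))).round(),(o+rot(np.array([217,10]))).round(),"butt",(o+rot(np.array([-83,-14]))).round(),delta(W(tcp[0],(g-Ch)@e,tcp[1]),Rm))
E
```

```text
-247.94910846248268 -0.47062470230898357 74.99818899423043
0.1 0 [-248.   84.] edge@+100..tip [-75.  43.] [-35.  69.] butt [-336.   76.] (array([ 1.4, -0. , -8.9]), array([-0.0008,  0.0995, -0.002 ]))
0.2 0 [-246.   92.] edge@+100..tip [-78.  35.] [-36.  57.] butt [-335.   93.] (array([  2. ,  -0.1, -17.8]), array([-0.0007,  0.1995, -0.002 ]))
0.32 0 [-243.  103.] edge@+100..tip [-84.  25.] [-39.  42.] butt [-331.  114.] (array([  1.4,  -0.1, -28.6]), array([-0.0006,  0.3195, -0.0021]))
0.32 50 [-291.  118.] edge@+100..tip [-131.   41.] [-87.  58.] butt [-379.  130.] (array([ 48.9,  -0.2, -44.3]), array([-0.0006,  0.3195, -0.0021]))
0.34 100 [-337.  138.] edge@+100..tip [-179.   57.] [-134.   73.] butt [-425.  151.] (array([ 95.5,  -0.3, -63.7]), array([-0.0005,  0.3395, -0.0021]))
0.36 150 [-383.  159.] edge@+100..tip [-226.   75.] [-181.   90.] butt [-470.  174.] (array([141.4,  -0.4, -84.9]), array([-0.0005,  0.3595, -0.0021]))
```

View pics/s2.png

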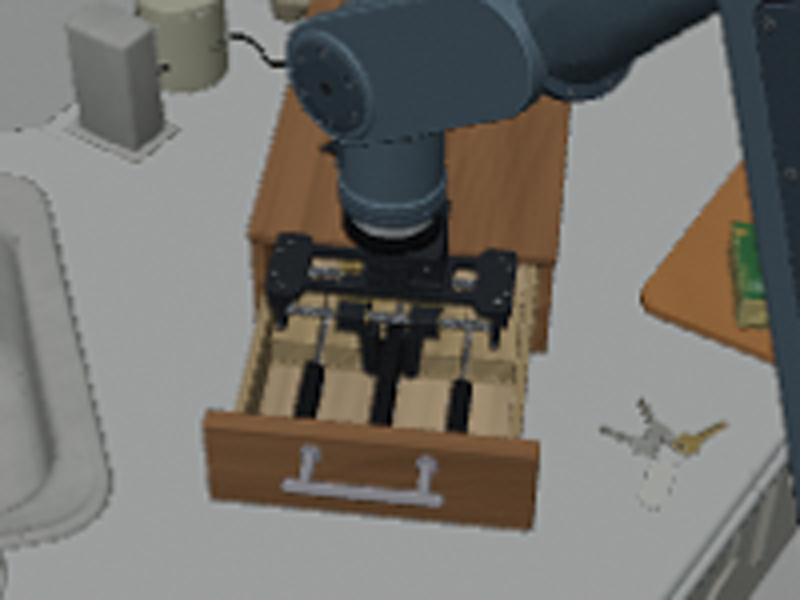

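The knife is held in the middle, the side knives are still in their slots, and the wrist carries only about the knife's weight. Next I'll tilt.

To row units: -28.6 mm is -0.0286, -22.5 mm is -0.0225, 0.32 rad is 0.2037.

Emit:
pendant:
  offsets:
    - {"jaw": 16, "trans": [0.001, 0, -0.005], "rot": [0, 0.0318, 0]}
    - {"jaw": 16, "trans": [0.0014, 0, -0.009], "rot": [0, 0.0637, 0]}
    - {"jaw": 16, "trans": [0.0018, 0, -0.0135], "rot": [0, 0.0955, 0]}
    - {"jaw": 16, "trans": [0.002, 0, -0.018], "rot": [0, 0.1273, 0]}
    - {"jaw": 16, "trans": [0.0018, 0, -0.0225], "rot": [0, 0.1592, 0]}
    - {"jaw": 16, "trans": [0.0015, 0, -0.0286], "rot": [0, 0.2037, 0]}
    - {"jaw": 16, "trans": [0.0015, 0, -0.0286], "rot": [0, 0.2037, 0]}
    - {"jaw": 16, "trans": [0.0015, 0, -0.0286], "rot": [0, 0.2037, 0]}

```text
time: 10.58
tool_pos: [540.0, 41.1, 84.9]
eef_rot: [-1.476, -2.448, -0.237]
ft_force: [-0.0, -0.8, -1.1]
grip_width: 17.3
gripper_force: 50.0
```

```bash
python3 - <<'E'
from h import *
import cv2
s=arm.state();Rm=R.from_rotvec(s['eef_rot']);g=s['tool_pos']-Rm.apply([0,0,18.7]);print((g-Ch)@d,(g-Ch)@e,g[2],Rm.apply([1,0,0])@Z)
th=.32;Rt=R.from_rotvec(e*th).as_matrix()@K;print(delta(s['tool_pos'],Rt))
E
```

```text
-243.40552617491116 -0.17711993356795802 102.70239729306499 0.313407452728421
(array([0., 0., 0.]), array([ 0.0002,  0.0012, -0.0019]))
```

To row units: 60 mm is 0.06, 35 mm is 0.035.

Emit:
pendant:
  offsets:
    - {"jaw": 16, "trans": [0, 0, -0.005]}
    - {"jaw": 16, "trans": [0.015, 0, -0.005]}
    - {"jaw": 16, "trans": [0.035, 0, -0.005]}
    - {"jaw": 16, "trans": [0.06, 0, -0.005]}
    - {"jaw": 16, "trans": [0.06, 0, -0.005]}

```text
time: 11.2
tool_pos: [513.2, 92.5, 109.8]
eef_rot: [-1.472, -2.45, -0.238]
ft_force: [0.4, -0.1, -1.3]
grip_width: 17.4
gripper_force: 50.0
```

Emit:
pendant:
  offsets:
    - {"jaw": 16, "trans": [0.02, 0, 0]}
    - {"jaw": 16, "trans": [0.045, 0, 0]}
    - {"jaw": 16, "trans": [0.07, 0, 0]}
    - {"jaw": 16, "trans": [0.095, 0, 0]}
    - {"jaw": 16, "trans": [0.115, 0, 0]}
    - {"jaw": 16, "trans": [0.125, 0, 0]}
    - {"jaw": 16, "trans": [0.125, 0, 0]}
    - {"jaw": 16, "trans": [0.125, 0, 0]}

```text
time: 12.2
tool_pos: [459.1, 194.7, 148.1]
eef_rot: [-1.476, -2.448, -0.238]
ft_force: [-0.0, 0.2, -1.5]
grip_width: 17.5
gripper_force: 50.0
```

```bash
python3 - <<'E'
from h import *
import cv2
c=viewer.capture("scene");cv2.imwrite("pics/s3.png",cv2.resize(c["frame"][110:260,235:435],None,fx=4,fy=4,interpolation=cv2.INTER_CUBIC))
s=arm.state();Rm=R.from_rotvec(s['eef_rot']);g=s['tool_pos']-Rm.apply([0,0,18.7]);tip=g-Rm.apply([1,0,0])*213
for q in(g,tip):print((q-Ch)@d,(q-Ch)@e,q[2])
print(delta(W(-470,0,215),K),delta(W(-470,0,330),K),s['joints'])
E
```

```text
-416.86449370581795 0.3051936132559423 165.7588684048558
-214.6730986700684 -0.22294022407916292 98.77110199824001
(array([ 65.9,  -0.5, -48.7]), array([ 1.000e-04, -3.199e-01, -2.500e-03])) (array([ 102.1,   -0.5, -157.9]), array([ 1.000e-04, -3.199e-01, -2.500e-03])) [-0.01947799  0.17636412  1.84524824  0.29033803  1.29070496 -0.60949921]
```

View pics/s3.png

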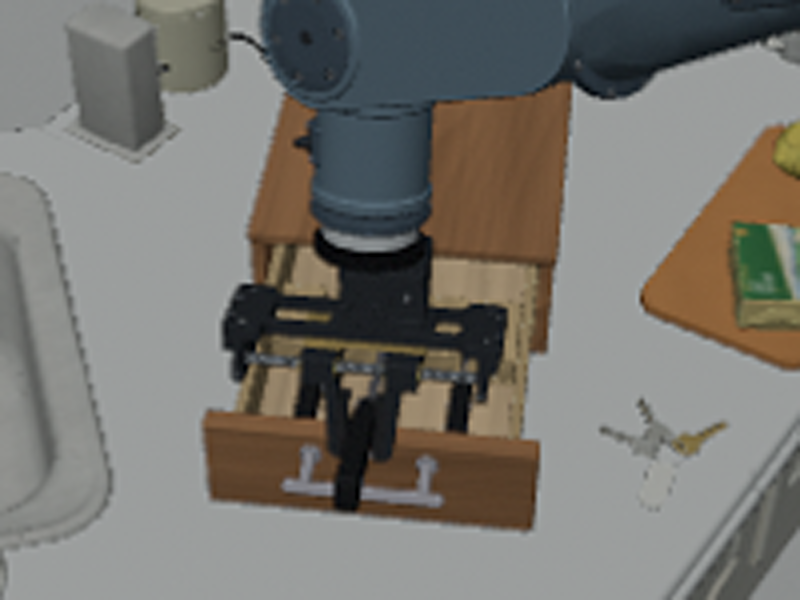

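The tip is clear of the board, and the drawer and side knives haven't moved. Now I'll raise the knife, then level it.

To row units: 74 mm is 0.074, -72 mm is -0.072, -0.32 rad is -0.2037.

Emit:
pendant:
  offsets:
    - {"jaw": 16, "trans": [0.025, 0, -0.024]}
    - {"jaw": 16, "trans": [0.05, 0, -0.048]}
    - {"jaw": 16, "trans": [0.074, 0, -0.072]}
    - {"jaw": 16, "trans": [0.074, 0, -0.072], "rot": [0, -0.0637, 0]}
    - {"jaw": 16, "trans": [0.074, 0, -0.072], "rot": [0, -0.1273, 0]}
    - {"jaw": 16, "trans": [0.074, 0, -0.072], "rot": [0, -0.191, 0]}
    - {"jaw": 16, "trans": [0.074, 0, -0.072], "rot": [0, -0.2037, 0]}
    - {"jaw": 16, "trans": [0.074, 0, -0.072], "rot": [0, -0.2037, 0]}
    - {"jaw": 16, "trans": [0.074, 0, -0.072], "rot": [0, -0.2037, 0]}
    - {"jaw": 16, "trans": [0.074, 0, -0.072], "rot": [0, -0.2037, 0]}

```text
time: 13.5
tool_pos: [437.0, 236.6, 239.7]
eef_rot: [-1.623, -2.689, 0.0]
ft_force: [-0.1, 0.0, -1.5]
grip_width: 17.4
gripper_force: 50.0
```

```bash
python3 - <<'E'
from h import *
c=viewer.capture("scene");t=viewer.capture("top")
a=cv2.resize(c["frame"][60:360,180:480],(500,500));b=cv2.resize(t["frame"][90:310,170:390],(500,500))
cv2.imwrite("pics/f.png",cv2.resize(np.hstack([a,b]),(800,400)))
s=arm.state();Rm=R.from_rotvec(s['eef_rot']);g=s['tool_pos']-Rm.apply([0,0,18.7]);tip=g-Rm.apply([1,0,0])*213
for q in(g,tip):print((q-Ch)@d,(q-Ch)@e,q[2])
E
```

```text
-470.44563496339396 0.39984866791591117 258.472718805232
-257.4464129102209 -0.16964390385986555 258.3885585191937
```

View pics/f.png

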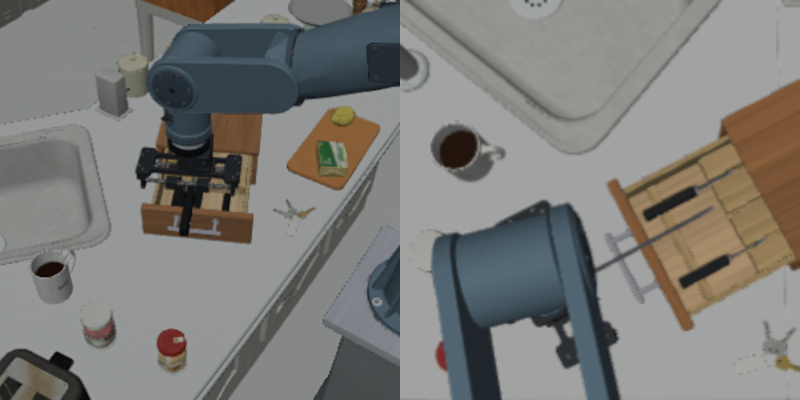

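The knife is held level and clear of the chest front. The side knives are in their slots, the drawer is open, and the mug and jars are undisturbed.

```bash
python3 -c "
from bench import arm, viewer
print(arm.finish_job())"
```

```text
the job is handed in; nothing more can be done
None
```

I pulled the drawer to its stop, drew the bread knife out slantwise and handed the job in at 13.5 s, with the knife held level about 115 mm above the chest top and its tip about 85 mm in front of the chest; the two short knives, the mug and the jars were undisturbed in the last pictures.

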